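# Load the food warmer and set its pull-set dial

### The arm

A 7-joint arm with a two-finger parallel gripper is mounted at the origin on the work surface. World frame = base frame: x ahead of the robot, y to its left, z up, the work surface at z = 0. Lengths are in m, angles in rad, forces in N, time in s.
With the tool pointing down it reaches from about 0.4 to 0.85 m from the base axis. Payload 4.4 kg.
Tool frame: the origin (TCP) lies between the finger pads; the fingertips stand 19 mm ahead of it and the grasp point (between the pads) is the TCP (r.tcp_to_tips is the z of the fingertips in the tool frame, in m); z points along the fingers, y is the direction in which the jaws open and shut (so a half turn about z gives the same grasp; the last joint's range is limited). The gripper opens to 94 mm and grips with 3 to 60 N. Pads are 16 mm wide; open, the fingers measure 119 mm over their backs; the gripper's body (75 mm by 177 mm) begins 78 mm behind the grasp point.
Start: joints at [-1.344, 0.628, 0.038, 1.517, -0.027, 0.996, -0.02], TCP at [0.188, 0.622, 0.224] pointing down, gripper open.
Joint ranges: [-3.06, 3.06], [-0.37, 2.12], [-1.25, 1.32], [0.18, 2.47], [-1.1, 4.24], [0.23, 1.98], [-2.94, 2.94]. Speed limits (rad/s): [2.57, 2.57, 3.14, 3.14, 3.14, 3.14, 3.14].

### API

Orientations are given as a unit quaternion [x, y, z, w].
In Python, from workcell import r, cams, order, monitor gives the robot as it stands. Calls block until the motion is done:
- r.move_to(position, orientation): joint-space move of the TCP to a pose.
- r.move_straight(position, frame=None, feed=0.15, stop_force=None): straight line of the TCP; frame=None keeps the orientation; feed is the mean speed in m/s. With stop_force (N) it stops when the force on the tool has changed by that much, and returns True; else False.
- r.goto_joints(angles): joint-space move.
- r.ungrasp() and r.clamp(force=None): open the fingers fully, or close them until they stop; force is the grip in N (None keeps the last).
- r.pause(seconds).
- r.solve_ik(position, orientation): joint angles nearest the present ones, or None.
- cams.snapshot(name): name is "scene" or "top" or "wrist"; returns the picture (384x512x3 uint8, blue, green, red); there is no depth.
- cams.get_calibration(name): a dict with "vertical_fov" (degrees; the focal length in pixels is half the picture's height over the tangent of half this angle, whatever the lens; pixels are square), "cx", "cy" (the principal point, pixels), "distortion" ([k1, k2, p1, p2, k3] as OpenCV has them; the pictures are not rectified), "rvec" (rotation vector, rad) and "tvec" (3), from world to camera coordinates, as OpenCV has them; the wrist camera has in their place "T_tool_cam" (4x4, takes a point from camera to tool coordinates, whose origin is the TCP and whose axes are the flange's). Camera axes: x right, y down, z forward; pixel columns grow to the right and rows downward; lengths in m; the calibration is good to about 2 mm. A picture is of the moment at which its call begins: read the wrist's pose just before it. get_calibration takes no time and is no camera call.
A pose or a line that the arm cannot do raises r.Unreachable and nothing moves.
- order.hand_in(): hands the job in, once; it reports no verdict.
Trained networks look in the newest picture that a camera, given by its name, has taken for a name from the list of things; names that differ only in an ending like _2 or _b are one class to them, and where a whole thing is asked for, a point or a joint stands for the part that bears it (a point fixed in the world has none). Each returns a list of dicts, best first, with "confidence" (0 to 1); they miss things now and then, are a little off and sometimes report something else, mostly with a low value. They report only what shows in the picture. A call takes as long as a camera call. They do not tell look-alikes from the thing itself.
- cams.recognise(camera, target): "centre" ([column, row] in pixels, amid what is visible of it).
- cams.pinpoint(camera, target): "centre" ([column, row] in pixels: a listed point, or the origin of a listed thing).
Readings, each from a call of its own:
- monitor.current_t(): time.
- monitor.current_q(): joint angles.
- monitor.current_joint_vel(): joint speeds.
- monitor.current_joint_efforts(): joint torques, N m.
- monitor.current_position(): TCP position.
- monitor.current_tool_rot(): TCP orientation.
- monitor.current_wrist_force(): force on the tool from outside, world axes, zero at the start.
- monitor.current_torque(): the same for the moment, N m.
- monitor.current_width(): finger opening in m.
Only numpy, scipy, OpenCV 4.12 (cv2) and the standard library are available. Lean on these libraries where they do the work, as an engineer would, in place of code of your own. Each camera call takes 0.05 s, during which the arm holds its last target.

### The job

Slide the black-handled tray of ramekins along the counter, without lifting it off, into the tunnel of the food warmer until it is fully home against the back wall, with both ramekins still upright on it. Then pull the warmer's dial up to unlock it, turn it to the orange dot and push it fully back in. Leave everything else on the counter alone.

Things in the scene. Friction and masses are not known exactly. Their poses are not given: they have to be found in the camera images.
- warmer: Fixed steel food warmer on the counter: a bridge 200 deep (x), 256 wide, 130 high over a tunnel open at the front only. Origin on the counter, on the tunnel's centre line, mid-depth; z up, +x the way in. The counter is the tunnel's floor, its roof is glass. Outer wall at y = +72 to +84 mm; control housing with the dial on top at y = -72 to -172.
- warmer_mouth (a point): Middle of the tunnel's mouth (x = -100 mm in the warmer's frame), half-way up; the opening is 144 wide (y) and 95 high. Axes as the warmer's.
- warmer_back (a point): Middle of the inner face of the tunnel's back wall (x = +90 mm in the warmer's frame), half-way up. Axes as the warmer's.
- tray_center (a point): Aluminium tray, 170 long (x), 120 wide (y), floor 3 thick, rim 15 high, handle at its -x end, two loose ramekins on it; 0.6 to 0.85 kg in all. Point at its middle, half-way up the rim (7.5 above the counter). +x end goes into the warmer first; z up. Against the back wall the point lies at x = +5 mm in the warmer's frame.
- tray_grip (a point): Grip point on the tray's black handle bar, 195 mm from the tray's middle towards its -x, 40 above the counter. The bar is level, 110 long (x, 132 to 242 from the tray's middle), 18 wide (y), 16 high (32 to 48 above the counter), with free space below. Axes as the tray's.
- ramekin_a_mid (a point): White ceramic ramekin, an open bowl 64 mm across at the rim, 42 high, loose on the tray in its +x half. Point on its axis, half-way up; z is its axis.
- ramekin_b_mid (a point): The same, loose on the tray in its -x half.
- dial_grip (a point): Dial on a vertical axis on the control housing (x = -30, y = -122 mm in the warmer's frame): black disc 46 across, with an upright bar grip 42 long (x), 12 thick (y), 28 high above the disc. Point on the axis, 10.5 below the bar's top, 17.5 above the disc, 164 above the counter when the dial is in. +x: the bar's end with the white pointer line; axes turn with the dial.
- dial_pull (a joint): How far the dial is pulled up, m: 0 fully in, 0.012 fully out. Stays where it is left (about 2 N of friction). Less than 6 mm out, a key under the dial keeps it from turning out of its range.
- dial_turn (a joint): Dial angle, rad, growing anticlockwise from above: 0 with the pointer along the warmer's +x, 1.3 with it at the big orange dot. Starts in the off range (small white dots, 0 to 0.45); pushed in there it cannot pass 0.55. Pulled out over 6 mm it turns easily up to 2.0. It goes fully in only in the off range or within 0.12 of 1.3; elsewhere it stops about 6 mm out.
- plates_big: Bystander, to be left alone: stack of seven white plates, 170 across, 84 mm high. Origin at its underside.
- jar: Bystander, to be left alone: amber jar with a brass lid, 56 across, 60 mm high. Origin at its underside.
- tub: Bystander, to be left alone: white open tub, 90 across, 75 mm high. Origin at its underside.
- tub_green: Bystander, to be left alone: green open tub, 80 across, 50 mm high. Origin at its underside.
- spoon: Bystander, to be left alone: steel spoon, 180 mm long, lying along its x. Origin at its underside.
- shaker: Bystander, to be left alone: steel shaker, 44 across, 90 mm high. Origin at its underside.
Things that resemble listed ones, but are neither listed nor needed, are in the scene too. What is shaped like the part that bears ramekin_a_mid but blue is not meant.

How it is judged:
On the way, in this order (a step that is already met when the one before it is completed fails the run):
1. the tray is home in the warmer, ramekins upright on it (x of tray_center in the frame of warmer above -0.009 m and y of tray_center in the frame of warmer between -0.014 and 0.014 m and height (world z) of tray_center below 0.014 m and angle between the x axis of tray_center and the x axis of warmer, either way round below 0.12 rad and angle between each of ramekin_a_mid, ramekin_b_mid's own z axis and vertical below 0.15 rad and x of ramekin_a_mid in the frame of tray_center between -0.07 and 0.07 m and y of ramekin_a_mid in the frame of tray_center between -0.045 and 0.045 m and z of ramekin_a_mid in the frame of tray_center between 0.01 and 0.025 m and x of ramekin_b_mid in the frame of tray_center between -0.07 and 0.07 m and y of ramekin_b_mid in the frame of tray_center between -0.045 and 0.045 m and z of ramekin_b_mid in the frame of tray_center between 0.01 and 0.025 m), for 0.2 s.
2. the dial is pulled up, at least 7 mm (value of joint dial_pull above 0.007 m), for 0.1 s.
At the end, for the whole second after the job is handed in: Tray on the counter in the tunnel: leading edge within 14 mm of the back wall, within 14 mm of the centre line, 0.12 rad of its direction; both ramekins on the tray, upright within 0.15 rad; dial at 1.12 to 1.48 rad, less than 3 mm out (all of step 1 and value of joint dial_turn between 1.12 and 1.48 rad and value of joint dial_pull below 0.003 m); the robot touches nothing.
It fails at once if the dial is forced round without being pulled up (value of joint dial_turn between 0.75 and 1.05 rad and value of joint dial_pull below 0.004 m).
It fails at once if the tray is lifted more than 25 mm off the counter (height (world z) of tray_center above 0.0325 m).
It fails at once if a ramekin is tipped by more than 0.5 rad (angle between any of ramekin_a_mid, ramekin_b_mid's own z axis and vertical above 0.5 rad).
It fails at once if a bystander is moved by more than 40 mm (distance of any of plates_big, jar, tub, tub_green, spoon, shaker from where it was at the start of the episode above 0.04 m).
It also fails if it takes over 64 s, if anything falls off the work surface, if the arm or the gripper's body presses on something with over 40 N, if the wrist force passes 120 N, or if a joint passes its speed limit or range.

## Working session

There is one attempt and no reset: what is moved stays moved. The work goes in short steps, each a Python script; the robot and the scene stay as the last script left them, time stands still between calls to the robot, and variables do not carry over. Pictures are saved under pics/ and viewed, and the job is handed in when it is done.

```bash
mkdir -p pics; ls; python3 - <<'E'
from workcell import r,cams,order,monitor
import cv2
for n in ["scene","top","wrist"]:
    im=cams.snapshot(n); cv2.imwrite(f"pics/{n}0.png",im)
    print(n,cams.get_calibration(n))
    for t in ["warmer","warmer_mouth","warmer_back","tray_center","tray_grip","ramekin_a_mid","dial_grip","plates_big","jar","tub","spoon","shaker"]:
        print(t,[([round(float(c)) for c in d["centre"]],round(d["confidence"],2)) for d in cams.pinpoint(n,t)])
print(monitor.current_t(),monitor.current_position(),monitor.current_tool_rot())
E
```

```text
pics
scene {'vertical_fov': 50.53690689089864, 'cx': 253.18437152022133, 'cy': 192.80761227446334, 'distortion': array([0.0104218, 0.       , 0.       , 0.       , 0.       ]), 'rvec': array([ 1.56248954,  1.97371989, -0.81348269]), 'tvec': array([ 0.05182544, -0.28625974,  1.60594686])}
warmer [([294, 228], 0.87), ([100, 246], 0.34)]
warmer_mouth []
warmer_back [([326, 220], 0.58), ([294, 227], 0.17)]
tray_center [([195, 205], 0.97), ([367, 193], 0.55)]
tray_grip [([141, 181], 0.98), ([292, 223], 0.3)]
ramekin_a_mid [([202, 209], 0.84), ([128, 209], 0.67), ([179, 169], 0.49)]
dial_grip [([272, 214], 0.75)]
plates_big [([391, 270], 0.84), ([294, 226], 0.63)]
jar [([187, 271], 0.66)]
tub [([102, 245], 0.62)]
spoon [([369, 191], 0.85)]
shaker [([145, 247], 0.73)]
top {'vertical_fov': 49.800137453761366, 'cx': 257.2312499643972, 'cy': 189.04244228917415, 'distortion': array([-0.09374068,  0.        ,  0.        ,  0.        ,  0.        ]), 'rvec': array([ 2.21741099, -1.9875628 ,  0.20957882]), 'tvec': array([0.01567874, 0.56420326, 1.3545553 ])}
warmer [([221, 196], 0.97), ([372, 160]
[... 462 characters left out ...]
94076577, 'distortion': array([0.01662211, 0.        , 0.        , 0.        , 0.        ]), 'T_tool_cam': array([[ 4.69112436e-04, -9.60277542e-01, -2.79046272e-01,
         8.23179800e-02],
       [ 9.99999665e-01,  2.63461287e-04,  7.74482027e-04,
        -1.48158883e-04],
       [-6.70199808e-04, -2.79046542e-01,  9.60277345e-01,
        -1.61103471e-01],
       [ 0.00000000e+00,  0.00000000e+00,  0.00000000e+00,
         1.00000000e+00]])}
warmer []
warmer_mouth []
warmer_back []
tray_center []
tray_grip []
ramekin_a_mid []
dial_grip []
plates_big []
jar []
tub []
spoon []
shaker []
1.95 [0.18758866 0.62235695 0.2244869 ] [ 1.45886145e-01  9.89301386e-01  6.76173579e-06 -1.16621427e-05]
```

View pics/scene0.png

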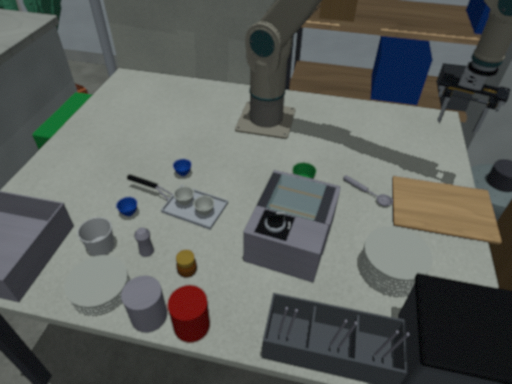

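View pics/top0.png

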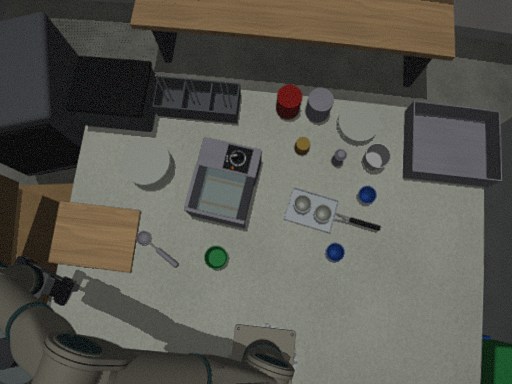

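```bash
cat > h.py <<'E'
import numpy as np, cv2
from workcell import r,cams,order,monitor
def K(c):
    f=192/np.tan(np.radians(c["vertical_fov"])/2)
    return np.array([[f,0,c["cx"]],[0,f,c["cy"]],[0,0,1.]])
def ext(n,c,pose=None):
    if n!="wrist":
        return cv2.Rodrigues(c["rvec"])[0],np.asarray(c["tvec"]).reshape(3)
    from scipy.spatial.transform import Rotation as R
    p,q=pose
    T=np.eye(4);T[:3,:3]=R.from_quat(q).as_matrix();T[:3,3]=p
    W=np.linalg.inv(T@c["T_tool_cam"]); return W[:3,:3],W[:3,3]
def unproj(n,uv,z,pose=None):
    c=cams.get_calibration(n);k=K(c);Rm,t=ext(n,c,pose)
    u=cv2.undistortPoints(np.array(uv,float).reshape(-1,1,2),k,np.array(c["distortion"])).reshape(-1,2)
    out=[];C=-Rm.T@t
    for a in u:
        d=Rm.T@np.array([a[0],a[1],1]); out.append(C+d*(z-C[2])/d[2])
    return np.array(out)
def proj(n,P,pose=None):
    c=cams.get_calibration(n);Rm,t=ext(n,c,pose)
    return cv2.projectPoints(np.array(P,float).reshape(-1,1,3),cv2.Rodrigues(Rm)[0],t,K(c),np.array(c["distortion"]))[0].reshape(-1,2)
E
python3 - <<'E'
import cv2
im=cv2.imread("pics/top0.png")
cv2.imwrite("pics/topA.png",cv2.resize(im[125:275,175:390],None,fx=3.7,fy=3.7,interpolation=cv2.INTER_CUBIC))
im=cv2.imread("pics/scene0.png")
cv2.imwrite("pics/sceneA.png",cv2.resize(im[150:290,115:355],None,fx=3.3,fy=3.3,interpolation=cv2.INTER_CUBIC))
E
```

```text
(no output)
```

View pics/topA.png

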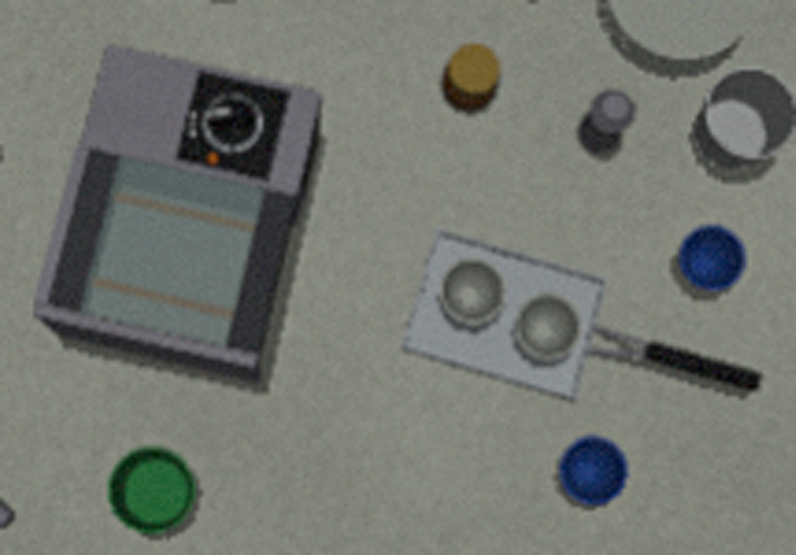

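View pics/sceneA.png

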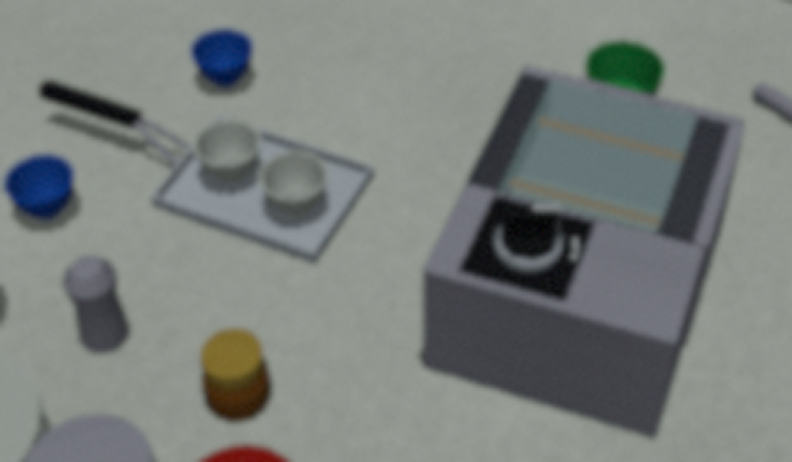

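```bash
cat > fit.py <<'E'
from h import *
from scipy.optimize import least_squares
def fit(obs,x0):
    # obs: list (cam, local xyz, uv)
    def f(p):
        c,s=np.cos(p[2]),np.sin(p[2]);e=[]
        for n,l,uv in obs:
            P=[p[0]+c*l[0]-s*l[1],p[1]+s*l[0]+c*l[1],l[2]]
            e+=list(proj(n,[P])[0]-uv)
        return np.array(e)
    return least_squares(f,x0,loss="soft_l1"),f
A=lambda u,v:np.array([175+(u+.5)/3.7-.5,125+(v+.5)/3.7-.5])
S=lambda u,v:np.array([115+(u+.5)/3.3-.5,150+(v+.5)/3.3-.5])
E
python3 - <<'E'
from fit import *
z=.13
W=[("top",(.1,-.172,z),A(108,45)),("top",(-.1,-.172,z),A(322,92)),("top",(-.1,.084,z),A(258,362)),("top",(.1,.084,z),A(38,314))]
W2=[("scene",(-.1,-.172,z),S(427,272)),("scene",(.1,-.172,z),S(685,345)),("scene",(.1,.084,z),S(743,122)),("scene",(-.1,.084,z),S(525,68))]
T=[("top",(.085,-.06,.015),A(440,233)),("top",(-.085,-.06,.015),A(604,283)),("top",(-.085,.06,.015),A(575,400)),("top",(.085,.06,.015),A(403,351)),("top",(-.242,0,.048),A(760,375)),("top",(-.132,0,.048),A(647,347))]
T2=[("scene",(.085,-.06,.015),S(315,258)),("scene",(-.085,-.06,.015),S(152,202)),("scene",(.085,.06,.015),S(373,172)),("scene",(-.242,0,.048),S(43,87)),("scene",(-.132,0,.048),S(138,118))]
for o,x0 in((W,[.6,.1,1.4]),(W2,[.6,.1,1.4]),(W+W2,[.6,.1,1.4]),(T,[.5,-.1,1.4]),(T2,[.5,-.1,1.4]),(T+T2,[.5,-.1,1.4])):
    s,f=fit(o,x0); print(s.x.round(4),f(s.x).round(1))
for n,uv in(("top",[[300,206],[335,248],[366,194]]),("scene",[[202,209],[184,196]])):
    print(unproj(n,uv,.024).round(3))
print("tub green",unproj("top",[[216,258]],.03), "jar",unproj("top",[[302,146]],.06),"shaker",unproj("top",[A(613,108)],.09),"blue",unproj("top",[A(712,255),A(593,468)],.03))
E
```

```text
[0.5226 0.193  1.4588] [-0.1 -0.7  0.4 -0.9  0.3  1.1 -0.7  0.4]
[0.5242 0.1958 1.4651] [-0.1  0.8 -0.3  0.2  1.1 -1.  -0.2 -0.5]
[0.5235 0.1946 1.4632] [-0.8 -0.9 -0.2 -1.4 -0.   0.6 -1.1  0.2 -0.6  0.4 -1.  -0.1  0.8 -1.2
 -0.5 -0.8]
[ 0.5152 -0.1167  1.4083] [-1.8 -0.3  0.5 -1.2  0.4  0.  -0.5  0.3  0.6  0.9  0.   0. ]
[ 0.5231 -0.117   1.3802] [-0.   0.5 -0.3 -0.4  0.7 -0.3 -0.4 -0.3  0.2  0.3]
[ 0.5189 -0.1176  1.3927] [-1.1 -1.6  1.  -1.7  0.4 -0.7 -0.3 -1.2  0.6  1.   0.2 -0.4  0.6 -0.8
  0.1 -1.1  0.8 -1.6 -0.6 -0.6  0.3 -0.3]
[[ 0.523 -0.077  0.024]
 [ 0.391 -0.209  0.024]
 [ 0.591 -0.305  0.024]]
[[ 0.538 -0.088  0.024]
 [ 0.499 -0.16   0.024]]
tub green [[0.31304759 0.19043634 0.03      ]] jar [[ 0.72935715 -0.06200216  0.06      ]] shaker [[ 0.70609483 -0.19270942  0.09      ]] blue [[ 0.59129149 -0.3068922   0.03      ]
 [ 0.37956845 -0.20838705  0.03      ]]
```

```bash
cat >> h.py <<'E'
from scipy.spatial.transform import Rotation as R
def q(yaw): # tool down, tool x along yaw
    x=np.array([np.cos(yaw),np.sin(yaw),0]);z=np.array([0,0,-1.]);y=np.cross(z,x)
    return R.from_matrix(np.array([x,y,z]).T).as_quat()
def shot(n):
    pose=(np.array(monitor.current_position()),np.array(monitor.current_tool_rot()))
    im=cams.snapshot("wrist");cv2.imwrite(f"pics/{n}.png",im)
    np.save(f"pics/{n}.npy",np.concatenate(pose));return pose
E
python3 - <<'E'
from h import *
pi=np.pi
for sgn in (0,pi):
  for n,p,y in(("grip",(.483,-.31,.04),1.39),("hi",(.483,-.31,.26),1.39),("home",(.503,.006,.04),1.463),("homehi",(.503,.006,.26),1.463),("dial",(.642,.179,.169),1.463),("dial+",(.642,.179,.18),1.463+1.3),("view",(.5,.03,.28),1.463),):
    yy=y+sgn; s=r.solve_ik(p,q(yy)); print(sgn,n,None if s is None else np.round(s,2))
r.move_to((.5,.03,.28),q(1.463+pi))
shot("w1")
r.move_to((.483,-.31,.26),q(1.39+pi))
shot("w2")
print(monitor.current_t())
E
```

```text
0 grip [ 0.49  0.78  0.04  1.87 -0.06  0.49  0.4 ]
0 hi [ 0.04  0.59  0.78  1.7  -0.47  1.05  0.8 ]
0 home [-0.2   0.74  0.2   2.07 -0.37  0.37  0.19]
0 homehi [-0.44  0.42  0.53  1.88 -0.26  0.91  0.11]
0 dial [-0.54  0.74  0.4   1.53 -0.33  0.94 -0.14]
0 dial+ [-0.37  0.7   0.1   1.51 -0.08  0.93  0.95]
0 view [-0.5   0.39  0.54  1.86 -0.24  0.96  0.04]
3.141592653589793 grip [ 0.92  0.87 -0.65  1.86  0.8   0.7   2.76]
3.141592653589793 hi [-0.11  0.74  1.15  1.71 -0.72  1.19 -2.09]
3.141592653589793 home [ 0.19  0.75 -0.38  2.06  0.63  0.45  2.36]
3.141592653589793 homehi [ 0.08  0.38 -0.21  1.87  0.1   0.9   2.86]
3.141592653589793 dial [-0.08  0.74 -0.42  1.51  0.34  0.96  2.44]
3.141592653589793 dial+ [-0.85  0.98  1.14  1.53 -0.92  1.24 -1.51]
3.141592653589793 view [ 0.03  0.35 -0.2   1.85  0.09  0.95  2.83]
5.75
```

View pics/w1.png

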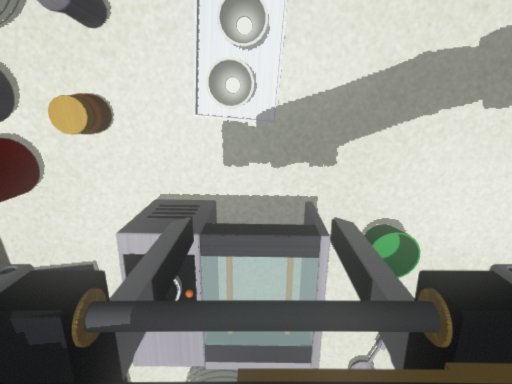

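View pics/w2.png

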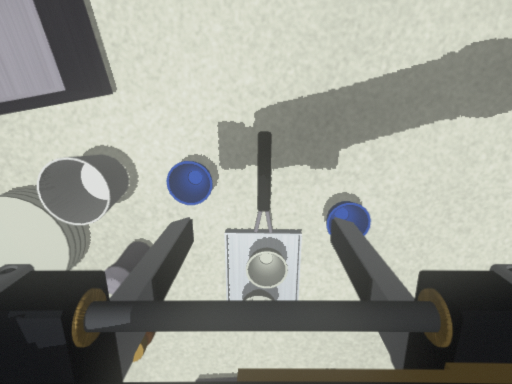

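```bash
python3 - <<'E'
from fit import *
import cv2
def mk(n):
    a=np.load(f"pics/{n}.npy");return (a[:3],a[3:])
P=mk("w2")
print("tray rear corners",unproj("wrist",[[227,230],[301,230]],.015,P).round(4))
print("bar ends far/near",unproj("wrist",[[265,132],[264,210]],.048,P).round(4))
P=mk("w1")
print("tray front corners",unproj("wrist",[[195,115],[273,121]],.015,P).round(4))
W=proj("wrist",[[0.5235+np.cos(1.463)*a-np.sin(1.463)*b,.1946+np.sin(1.463)*a+np.cos(1.463)*b,z] for a,b,z in[(-.1,-.172,.13),(-.1,.084,.13),(-.1,-.172,0),(-.1,.084,0),(-.1,.072,0),(-.1,-.072,0)]],P)
print(W)
im=cv2.imread("pics/w1.png");
for w in W: cv2.circle(im,tuple(int(round(v)) for v in w),2,(0,0,255),-1)
cv2.imwrite("pics/w1a.png",cv2.resize(im[100:384,100:400],None,fx=2.1,fy=2.1,interpolation=cv2.INTER_CUBIC))
im=cv2.imread("pics/w2.png")
cv2.imwrite("pics/w2a.png",cv2.resize(im[120:310,180:340],None,fx=3.1,fy=3.1,interpolation=cv2.INTER_CUBIC))
E
```

```text
tray rear corners [[ 0.5539 -0.2153  0.015 ]
 [ 0.4412 -0.1951  0.015 ]]
bar ends far/near [[ 0.4699 -0.355   0.048 ]
 [ 0.4898 -0.2499  0.048 ]]
tray front corners [[ 0.5877 -0.0468  0.015 ]
 [ 0.4765 -0.0265  0.015 ]]
[[110.87627925 233.83173449]
 [326.71188089 233.94715231]
 [151.66121473 199.13263672]
 [309.20449392 199.32119381]
 [301.82510163 199.30991638]
 [213.33684464 199.19343878]]
```

View pics/w1a.png

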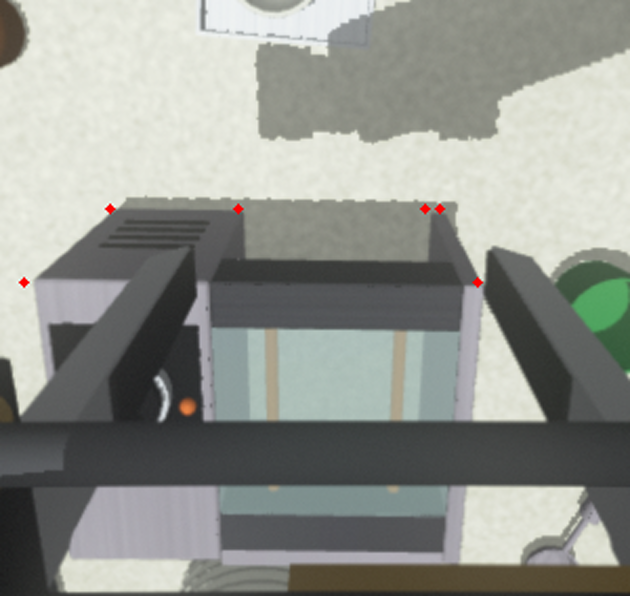

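View pics/w2a.png

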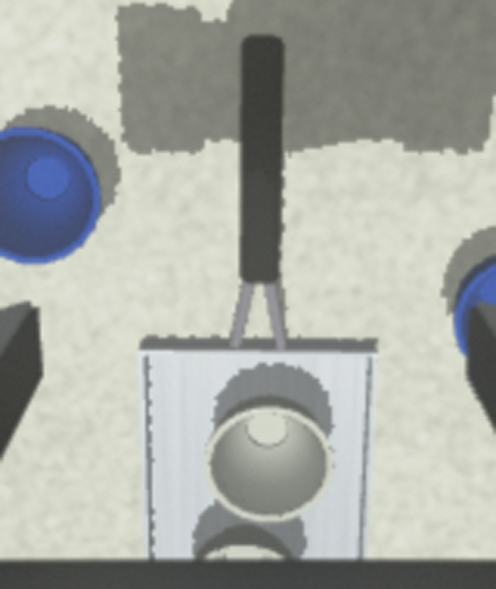

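```bash
python3 - <<'E'
import h
from fit import *
def mk(n):
    a=np.load(f"pics/{n}.npy");return (a[:3],a[3:])
P1,P2=mk("w1"),mk("w2")
def fw(obs,x0):
    def f(p):
        c,s=np.cos(p[2]),np.sin(p[2]);e=[]
        for n,l,uv in obs:
            P=[p[0]+c*l[0]-s*l[1],p[1]+s*l[0]+c*l[1],l[2]]
            e+=list(proj("wrist",[P],n)[0]-uv)
        return np.array(e)
    s=least_squares(f,x0,loss="soft_l1");print(s.x.round(4),f(s.x).round(1))
B=lambda u,v:np.array([100+(u+.5)/2.1-.5,100+(v+.5)/2.1-.5])
C=lambda u,v:np.array([180+(u+.5)/3.1-.5,120+(v+.5)/3.1-.5])
fw([(P1,(-.1,-.172,.13),B(36,282)),(P1,(-.1,.084,.13),B(481,283)),(P1,(-.1,-.072,0),B(243,210)),(P1,(-.1,.072,0),B(430,206)),(P1,(.1,-.172,.13),B(70,557)),(P1,(.1,.084,.13),B(459,562))],[.52,.19,1.46])
fw([(P2,(-.085,-.06,.015),C(141,340)),(P2,(-.085,.06,.015),C(378,340)),(P2,(-.242,-.009,.048),C(241,36)),(P2,(-.242,.009,.048),C(284,36)),(P2,(-.132,-.009,.048),C(242,280)),(P2,(-.132,.009,.048),C(279,280)),(P1,(.085,-.06,.015),B(199,31)),(P1,(.085,.06,.015),B(367,45))],[.51,-.12,1.39])
E
```

```text
[0.5206 0.195  1.4564] [-3.1 -1.   0.9 -0.   0.1 -0.8 -0.5  1.8 -0.1  1.8  1.   0.2]
[ 0.5149 -0.1201  1.3847] [-0.7  1.5  0.3  2.1  0.  -1.6  0.2 -1.5 -0.6  0.1  0.4  0.2 -0.9  0.
  1.9  0.2]
```

```bash
cat >> h.py <<'E'
WX,WY,WA=.521,.195,1.459
def w2w(x,y):
    c,s=np.cos(WA),np.sin(WA);return np.array([WX+c*x-s*y,WY+s*x+c*y])
E
python3 - <<'E'
from h import *
t=1.385;c=np.array([.515,-.120]);g=c-.195*np.array([np.cos(t),np.sin(t)])
print(g)
r.move_to((*g,.16),q(t))
print(np.round(monitor.current_q(),2))
r.move_straight((*g,.040),stop_force=8)
print(monitor.current_position(),monitor.current_wrist_force())
shot("g1")
r.clamp(30)
print(monitor.current_width(),monitor.current_wrist_force(),monitor.current_t())
shot("g2")
cv2.imwrite("pics/t1.png",cv2.resize(cams.snapshot("top")[125:275,175:390],None,fx=3.7,fy=3.7,interpolation=cv2.INTER_CUBIC))
E
```

```text
[ 0.4789778  -0.31164394]
[ 0.06  0.72  0.77  1.82 -0.65  0.87  0.96]
[ 0.47928859 -0.31221914  0.04064866] [0.18932138 0.12171004 0.42678843]
0.017491844668071178 [ 0.9732622   0.10738394 -0.90750583] 9.5833
```

View pics/g2.png

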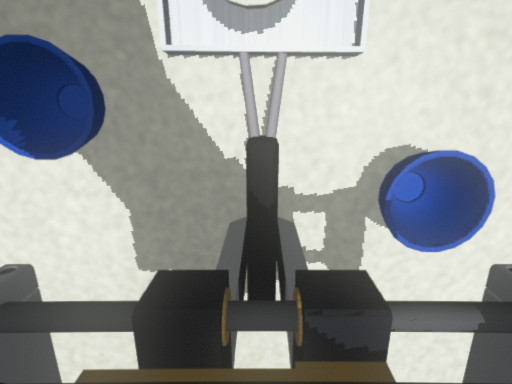

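View pics/t1.png

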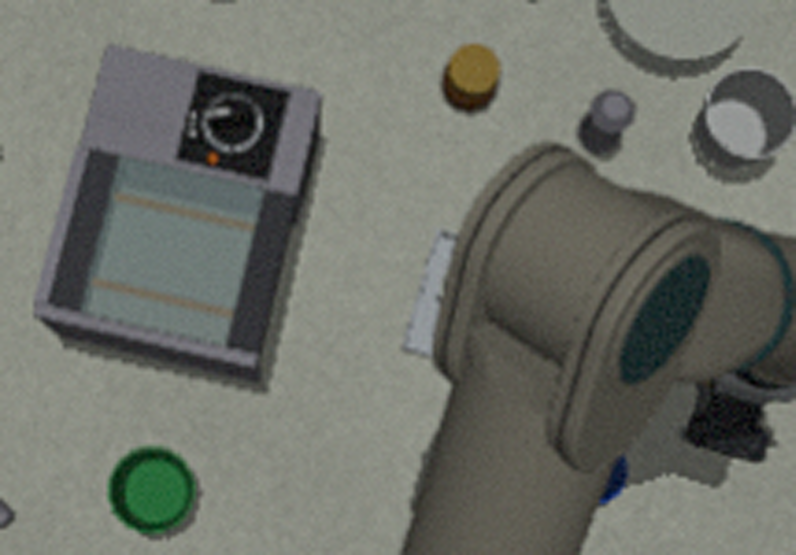

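```bash
python3 - <<'E'
from h import *
z=monitor.current_position()[2]
p=w2w(-.215-.195,0)
r.move_straight((*p,z),q(WA),feed=.06)
print(monitor.current_position(),p,monitor.current_wrist_force(),monitor.current_width(),np.round(monitor.current_q(),2),monitor.current_t())
P=shot("s1")
cv2.imwrite("pics/sc1.png",cv2.resize(cams.snapshot("scene")[130:290,115:355],None,fx=3.3,fy=3.3,interpolation=cv2.INTER_CUBIC))
E
```

```text
[ 0.47524913 -0.21244735  0.03996695] [ 0.47525893 -0.21244049] [ 0.95526874 -2.18668059 -1.91580578] 0.018004503855640917 [ 0.01  0.82  0.57  2.03 -0.86  0.55  1.08] 11.4917
```

View pics/s1.png

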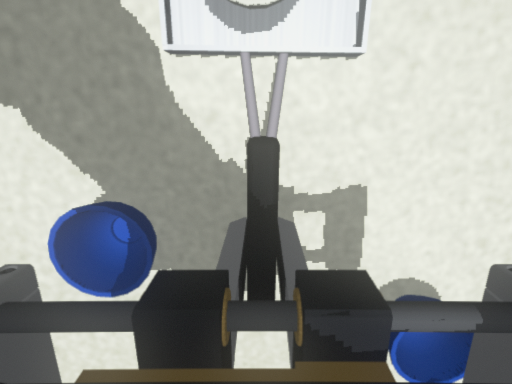

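View pics/sc1.png

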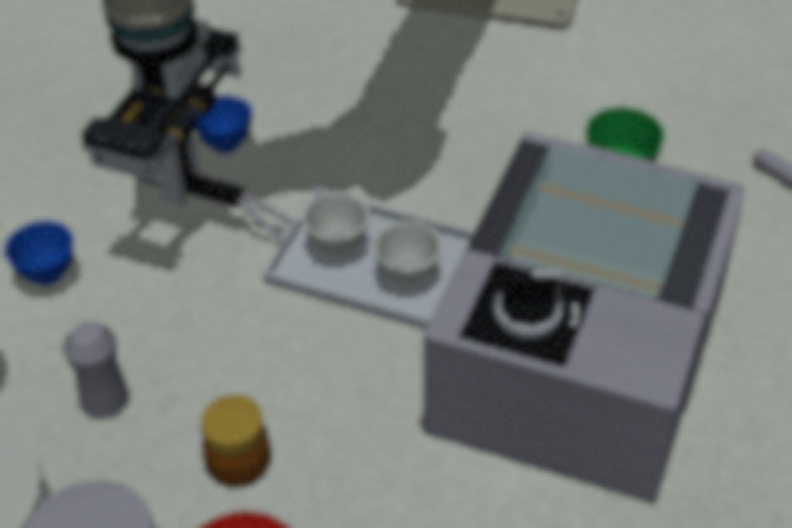

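```bash
python3 - <<'E'
from h import *
a=np.load("pics/s1.npy");P=(a[:3],a[3:])
c=unproj("wrist",[[165,51],[367,51]],.015,P)[:,:2]; m=c.mean(0)
d=c[1]-c[0];yaw=np.arctan2(-d[0],d[1]); print(np.linalg.norm(d),yaw, WA)
ce=m+.085*np.array([np.cos(yaw),np.sin(yaw)]);u=np.array([np.cos(WA),np.sin(WA)]);v=np.array([-u[1],u[0]])
print("tray in warmer",(ce-[WX,WY])@u,(ce-[WX,WY])@v)
z=monitor.current_position()[2]
p=w2w(-.10-.195,0)
print(r.move_straight((*p,z),feed=.06,stop_force=10))
print(monitor.current_position(),p,monitor.current_wrist_force(),monitor.current_torque(),monitor.current_width(),np.round(monitor.current_q(),2),monitor.current_t())
P=shot("s2")
cv2.imwrite("pics/t2.png",cv2.resize(cams.snapshot("top")[125:275,175:390],None,fx=3.7,fy=3.7,interpolation=cv2.INTER_CUBIC))
E
```

```text
0.11973881369350632 -1.6825757057920168 1.459
tray in warmer -0.3826590678628722 -0.0017805359832950229
False
[ 0.48803236 -0.0981985   0.03994907] [ 0.48808874 -0.0981584 ] [-0.92075207 -2.53839097 -0.27116258] [-0.98760777  0.17026129 -0.00687662] 0.01757117561654221 [-0.22  0.81  0.57  2.09 -0.91  0.51  0.92] 13.6583
```

View pics/s2.png

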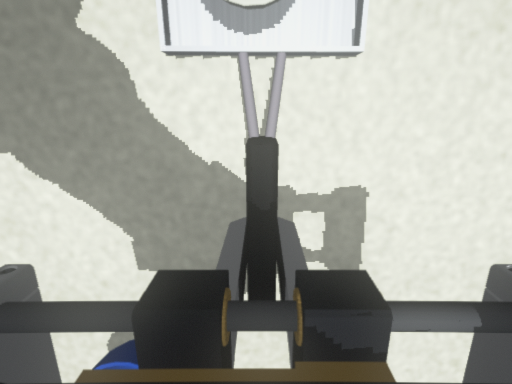

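View pics/t2.png

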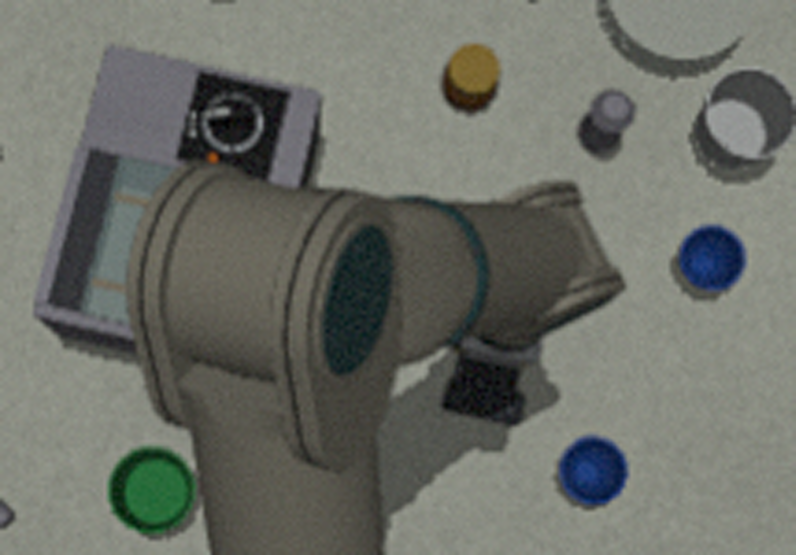

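```bash
python3 - <<'E'
from h import *
u=np.array([np.cos(WA),np.sin(WA)]);v=np.array([-u[1],u[0]])
z=monitor.current_position()[2]
p=w2w(-.015-.195,0)
print(r.move_straight((*p,z),feed=.06,stop_force=10))
g=lambda:(np.array(monitor.current_position())[:2]-[WX,WY])
a=g();print(a@u+.195,a@v,monitor.current_wrist_force(),monitor.current_torque())
p=w2w(.014-.195,0)
print(r.move_straight((*p,z),feed=.03,stop_force=12))
a=g();print(a@u+.195,a@v,monitor.current_wrist_force(),monitor.current_torque(),monitor.current_width(),monitor.current_t(),np.round(monitor.current_q(),2))
P=shot("s3")
cv2.imwrite("pics/sc3.png",cv2.resize(cams.snapshot("scene")[130:290,115:355],None,fx=3.3,fy=3.3,interpolation=cv2.INTER_CUBIC))
E
```

```text
False
-0.014611072976601802 6.783739812783491e-05 [-0.75935382 -3.58974533  1.4328077 ] [-0.99201901  0.15801877  0.01971104]
True
0.0026281922126716595 0.0003110712877005046 [-0.18386339  1.31959543  3.96781844] [ 0.028638    0.14283991 -0.0215294 ] 0.017548272316017764 16.0333 [-0.45  0.82  0.59  2.09 -0.93  0.53  0.73]
```

View pics/s3.png

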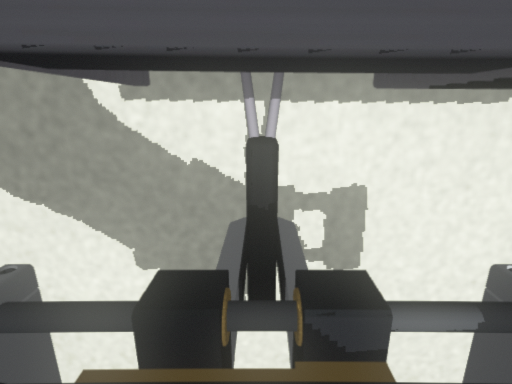

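View pics/sc3.png

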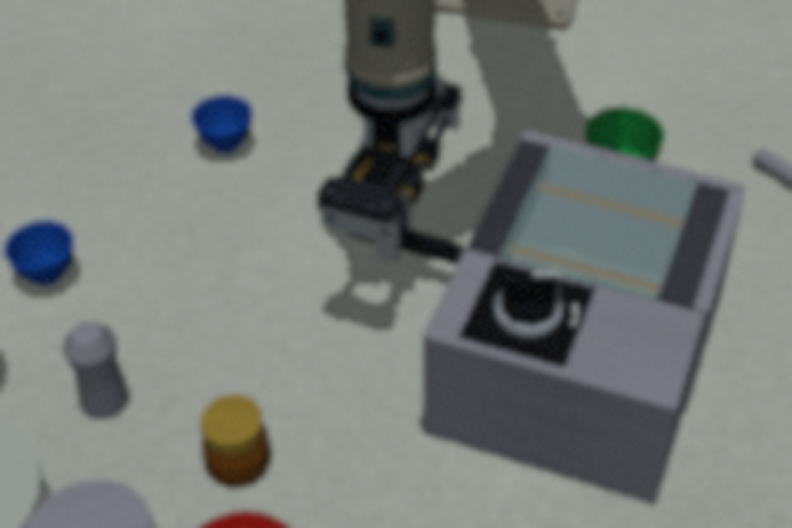

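```bash
python3 - <<'E'
from h import *
r.ungrasp()
print(monitor.current_wrist_force(),monitor.current_width())
p=monitor.current_position()
r.move_straight((p[0],p[1],.28),feed=.2)
r.move_to((*w2w(-.19,-.07),.28),q(WA))
P=shot("d1")
print(cams.pinpoint("wrist","dial_grip"),monitor.current_t(),np.round(monitor.current_q(),2))
E
```

```text
[ 0.20309688  0.20126567 -0.35414568] 0.09359175050748232
[{'centre': [320.4, 11.6], 'confidence': 0.58}] 19.2 [-0.62  0.61  0.95  1.69 -0.55  1.13  0.38]
```

View pics/d1.png

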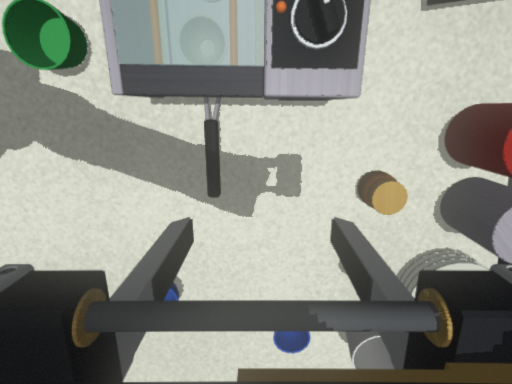

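```bash
python3 - <<'E'
from h import *
r.move_to((*w2w(-.10,-.09),.30),q(WA))
P=shot("d2")
for n in("dial_grip","ramekin_a_mid","tray_grip"):print(n,cams.pinpoint("wrist",n))
print(monitor.current_t(),np.round(monitor.current_q(),2))
im=cv2.imread("pics/d2.png");cv2.imwrite("pics/d2a.png",cv2.resize(im[0:240],None,fx=1.55,fy=1.55,interpolation=cv2.INTER_CUBIC))
E
```

```text
dial_grip [{'centre': [290.4, 120.1], 'confidence': 0.9}]
ramekin_a_mid [{'centre': [159.7, 325.4], 'confidence': 0.94}, {'centre': [275.3, 360.7], 'confidence': 0.79}]
tray_grip [{'centre': [202.7, 219.5], 'confidence': 0.61}]
19.8667 [-0.72  0.65  0.96  1.57 -0.56  1.22  0.22]
```

View pics/d2a.png

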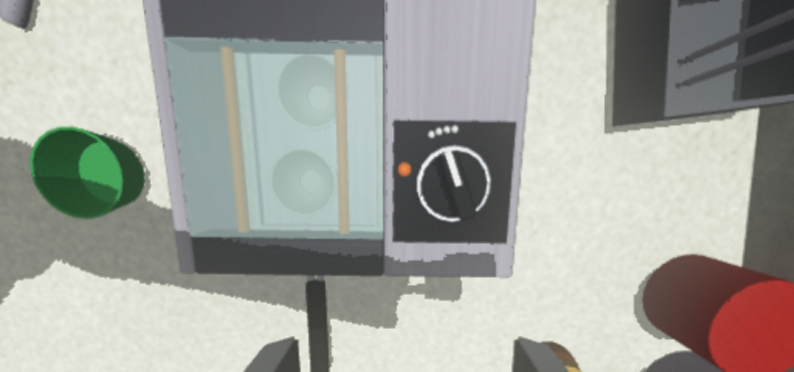

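```bash
python3 - <<'E'
from h import *
a=np.load("pics/d2.npy");P=(a[:3],a[3:])
im=cv2.imread("pics/d2.png")
def pr(l,col):
    X=[[*w2w(x,y),z] for x,y,z in l];uv=proj("wrist",X,P)
    for w in uv: cv2.circle(im,tuple(int(round(t)) for t in w),1,col,-1)
    print(uv.round(1).tolist())
e=.004
pr([(e+.085,s,.015) for s in(-.06,.06)]+[(e-.085,s,.015) for s in(-.06,.06)],(0,0,255))
pr([(-.1,-.172,.13),(-.1,.084,.13),(.09,-.072,.13),(.1,.084,.13)],(0,255,0))
pr([(-.03,-.122,.1745),(-.03,-.122,.1465)],(255,0,255))
print(unproj("wrist",[[290.4,120.1]],.164,P), w2w(-.03,-.122))
cv2.imwrite("pics/d2b.png",cv2.resize(im[0:200,90:350],None,fx=3,fy=3,interpolation=cv2.INTER_CUBIC))
E
```

```text
[[241.7, 25.4], [155.1, 24.8], [243.6, 148.0], [166.6, 147.7]]
[[331.8, 177.8], [116.8, 177.2], [245.9, -6.7], [87.3, -20.1]]
[[296.4, 119.1], [293.3, 117.9]]
[[0.63396915 0.15068681 0.164     ]] [0.63889148 0.15157652]
```

View pics/d2b.png

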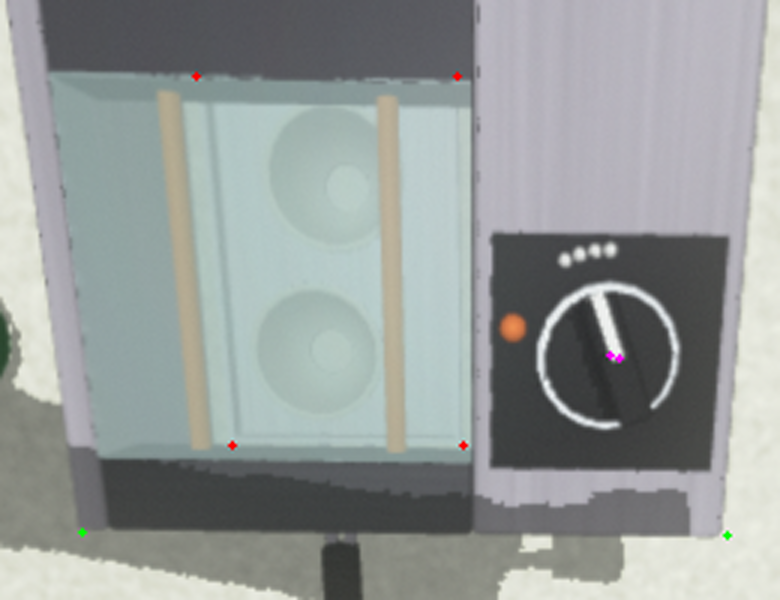

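```bash
python3 - <<'E'
from h import *
a=np.load("pics/d2.npy");P=(a[:3],a[3:])
im=cv2.imread("pics/d2.png")
e=.004
X=[[*w2w(x+e,y),.048] for x,y in[(-.132,-.009),(-.132,.009),(-.242,-.009),(-.242,.009)]]
print(proj("wrist",X,P).round(1).tolist())
c=im[15:165,100:260].astype(float)
c=np.clip((c-120)*2.2,0,255).astype(np.uint8)
cv2.imwrite("pics/d2c.png",cv2.resize(c,None,fx=4,fy=4,interpolation=cv2.INTER_NEAREST))
cv2.imwrite("pics/d2e.png",cv2.resize(im[165:320,150:300],None,fx=3.7,fy=3.7,interpolation=cv2.INTER_NEAREST))
E
```

```text
[[208.7, 182.4], [196.6, 182.4], [212.0, 248.7], [200.7, 248.7]]
```

View pics/d2c.png

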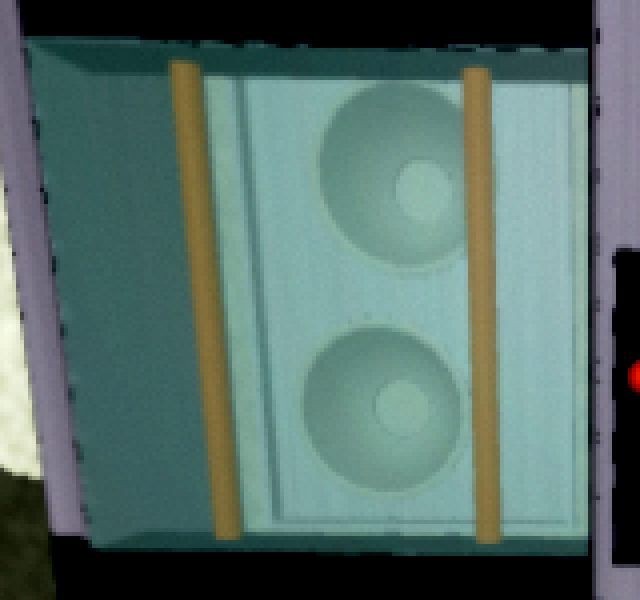

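View pics/d2e.png

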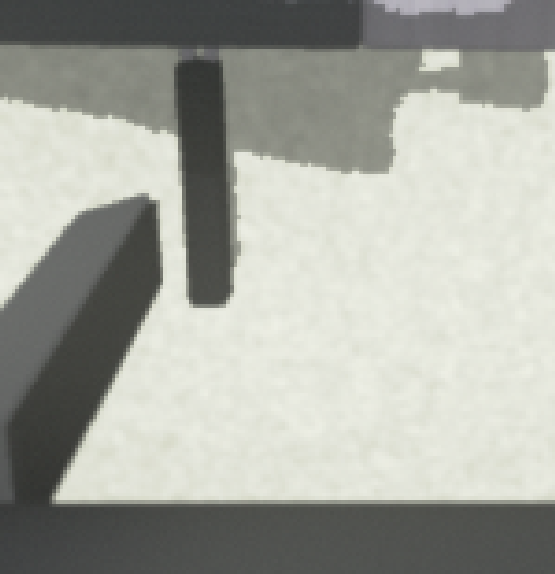

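```bash
python3 - <<'E'
from h import *
a=np.load("pics/d2.npy");P=(a[:3],a[3:])
f=lambda u,v:[90+(u+.5)/3-.5,(v+.5)/3-.5]
L=unproj("wrist",[f(617,358),f(597,292)],.1745,P)[:,:2];d=L[1]-L[0]
ang=np.arctan2(d[1],d[0])-WA
ring=unproj("wrist",[f(608,355)],.1465,P)[0,:2]
print(L,np.linalg.norm(d),"angle",ang,"ring",ring)
c=(ring+w2w(-.03,-.122)+L[0])/3;print(c)
if not(.0<ang<.47): raise SystemExit
yaw=WA+ang
r.move_to((*c,.23),q(yaw))
print(r.move_straight((*c,.169),feed=.08,stop_force=6),monitor.current_position(),np.round(monitor.current_q(),2))
shot("e0")
r.clamp(30)
print(monitor.current_width(),monitor.current_wrist_force(),monitor.current_t())
shot("e1")
E
```

```text
[[0.63786851 0.15180735]
 [0.63307386 0.17284629]] 0.02157836180479148 angle 0.33586386043662353 ring [0.63780699 0.15162328]
[0.638189   0.15166905]
False [0.63859784 0.15155115 0.16938525] [-0.69  0.82  0.76  1.57 -0.63  1.02  0.48]
0.011717931289903248 [ 0.6968294  -0.41006006 -1.55007865] 22.5583
```

View pics/e1.png

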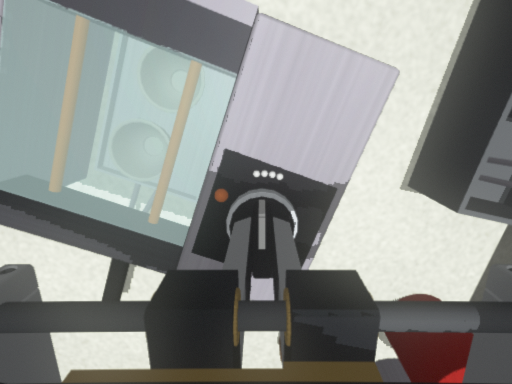

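```bash
python3 - <<'E'
from h import *
p=np.array(monitor.current_position())
print(r.move_straight((p[0],p[1],p[2]+.0108),feed=.03,stop_force=25))
p2=monitor.current_position();print(p2[2]-p[2],monitor.current_wrist_force(),monitor.current_width())
r.pause(.3)
j=np.array(monitor.current_q())
for k in range(4):
    j[6]+=(1.3-.336)/4; r.goto_joints(j)
    print(np.round(monitor.current_position(),4),np.round(monitor.current_wrist_force(),1),np.round(monitor.current_torque(),2),monitor.current_width())
x=R.from_quat(monitor.current_tool_rot()).as_matrix()[:,0];print("ang",np.arctan2(x[1],x[0])-WA,monitor.current_t())
shot("e2")
E
```

```text
False
0.011386265185832412 [ 1.29686211 -0.41351686  1.21618104] 0.012121064112333175
[0.6383 0.1517 0.1799] [-0.1 -0.   2.5] [-0.1   0.09  0.04] 0.011792386529706921
[0.6381 0.1514 0.1798] [-1.   0.2  0.4] [-0.26  0.33  0.05] 0.011961235655958809
[0.6379 0.1512 0.1797] [-3.  -2.   0.9] [-0.47  0.54 -0.  ] 0.011746269078418506
[0.6378 0.151  0.1797] [-4.4 -2.5  1.5] [-0.75  0.95  0.03] 0.01194572248491351
ang 1.2928478313396115 24.7917
```

View pics/e2.png

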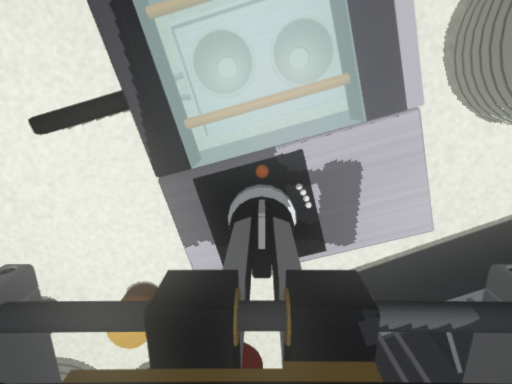

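```bash
python3 - <<'E'
from h import *
p=np.array(monitor.current_position())
print(r.move_straight((.6382,.1517,.1675),feed=.03,stop_force=15))
print(monitor.current_position(),monitor.current_wrist_force(),monitor.current_width())
r.ungrasp()
r.move_straight((.6382,.1517,.26),feed=.15)
r.move_to((*w2w(-.10,-.09),.30),q(WA))
shot("f1")
im=cv2.imread("pics/f1.png");cv2.imwrite("pics/f1a.png",cv2.resize(im[0:200,90:350],None,fx=3,fy=3,interpolation=cv2.INTER_CUBIC))
print(monitor.current_t())
E
```

```text
True
[0.63768064 0.15086865 0.16893477] [-1.01915591  0.83743994  5.49301918] 0.011816530578452951
28.3417
```

View pics/f1a.png

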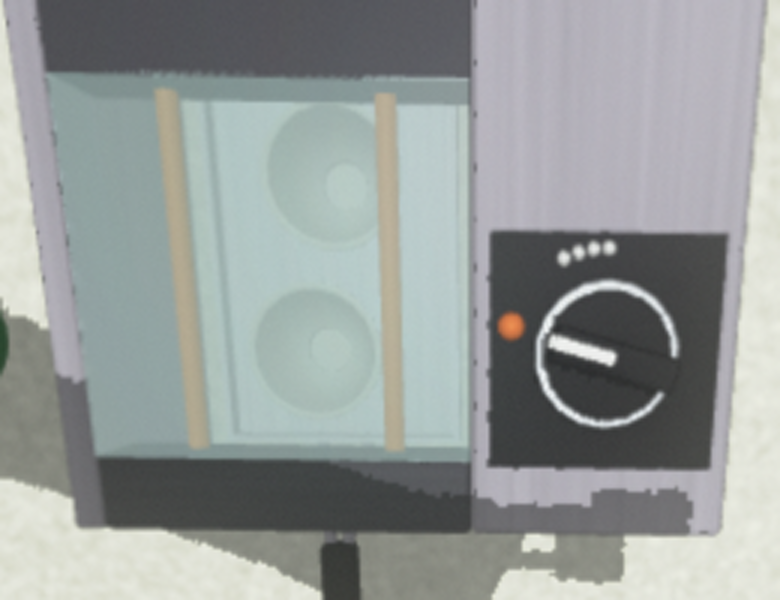

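```bash
python3 - <<'E'
from h import *
a=np.load("pics/f1.npy");P=(a[:3],a[3:])
f=lambda u,v:[90+(u+.5)/3-.5,(v+.5)/3-.5]
L=unproj("wrist",[f(616,358),f(549,341)],.1745,P)[:,:2];d=L[1]-L[0];print(L,np.arctan2(d[1],d[0])-WA)
print(monitor.current_wrist_force(),monitor.current_t())
order.hand_in()
E
```

```text
[[0.63800754 0.15123686]
 [0.61694047 0.15890929]] 1.3333318168848178
[ 0.3377134   0.08166653 -0.05026092] 28.3417
the job is handed in; nothing more can be done
```

I slid the tray along the counter by its handle into the tunnel. Then I pulled the dial up, turned it to the orange dot, pushed it back in, backed the arm clear and handed the job in at about 28 s. No verdict is reported, so these are my own last checks:

- **Tray:** it stopped on contact with the tray's middle at about x = +3 to +5 mm in the warmer's frame (nominal +5 mm), within about 2 mm of the centre line. My position comes from where the handle showed in the wrist picture, because the roof's rear strip hides the tray's leading edge.
- **Ramekins:** both showed upright on the tray through the glass roof in the last picture.
- **Dial angle:** 1.33 rad from the last picture and about 1.29 rad from the gripper's angle at the end of the turn, against 1.3 at the dot.
- **Dial pull and push:** the gripper rose 11.4 mm for the pull. The push ended on firm contact at 168.9 mm, against 169.4 mm when I first gripped it, so it should be fully in.
- **Other things on the counter:** I saw no contact with any of them, but I did not measure their positions again before handing in.

One reading disagreed: the network's point for the dial was about 5 mm off. I used the dial's ring, its pointer and the fitted warmer pose instead, and these agreed to within about 1 mm.

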